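# Trim a hinge leaf: set the back gauge, tuck under the guard, hold flat

## Robot

A 7-joint arm with a two-finger parallel gripper is mounted at the origin on a cart in front of the work surface, level with it; the furniture and walls round the work are solid. World frame = base frame: x ahead of the robot, y to its left, z up, the work surface at z = 0. Lengths are in m, angles in rad, forces in N, time in s.
With the tool pointing down it reaches from about 0.4 to 0.85 m from the base axis. Payload 10.4 kg.
Tool frame: the origin (TCP) lies midway between the tips of the shut fingers; the grasp point (between the pads) lies 19 mm behind it; z points along the fingers, y is the line along which they close (so a half turn about z gives the same grasp; the last joint's range is limited). The gripper opens to 87 mm and grips with 3 to 60 N. Pads are 19 mm wide; open, the fingers measure 117 mm over their backs; the gripper's body (75 mm by 190 mm) begins 51 mm behind the grasp point.
Start: joints at [1.218, 0.332, -0.065, 1.46, 0.022, 1.35, -0.088], TCP at [0.202, -0.591, 0.223] pointing down, gripper open.
Joint ranges: [-2.6, 2.6], [-0.5, 2.12], [-1.47, 1.34], [0.16, 2.42], [-1.27, 4.41], [0.06, 2.06], [-2.6, 2.6]. Speed limits (rad/s): [2.22, 2.22, 2.79, 2.79, 3.14, 3.14, 3.14].

## Interface

Orientations are given as a unit quaternion [x, y, z, w].
In Python, from bench import r gives the robot as it stands.
- The arm moves only by the tool arm_command, never from a script. Its arguments are lists of equal length, an entry for each row: "xyz": the shift along the world's x, y, z in m, a list of three; "rot": the turn, a rotation vector about the world's x, y, z in rad, a list of three. In form: {"xyz": [[tx, ty, tz], ...], "rot": [[ax, ay, az], ...]}. A call has 1 to 20 rows; each row is the pose to reach, as a shift and turn from the pose commanded when the call began; what a row does not reach only later rows make up. A row lasts 1/12 s, in which the tool goes at most 41.7 mm and 7.16 degrees, less where a joint would pass 70% of its speed; a pose out of reach is approached as far as the arm can. A call with a gripper value outside its range is refused whole. "grip" is the opening, from 0 (shut) to 1 (fully open), set as the call begins (left out, the last holds). The fingers move at their own pace and stop on an object; "squeeze" is the grip in N (left out, the last holds). Time passes only in rows, so rows that repeat a pose let the fingers close. It gives the time, the measured TCP pose, the force, the opening and the grip force at its end, in the units of the state.
- r.read_state(): the state, without advancing time (a new reading comes with each control period).
- r.camera(name): name is "side" or "top"; returns the picture (480x640x3 uint8, red, green, blue); there is no depth.
- r.camera_model(name): a dict with "fx", "fy", "cx", "cy" (pixels), "T" (4x4, takes a point from camera to world coordinates). Camera axes: x right, y up, looking along -z (the intrinsics and any distortion apply to the point x, -y, -z); pixel columns grow to the right and rows downward; lengths in m; the calibration is good to about 2 mm. A picture is of the moment at which its call begins. camera_model takes no time and is no camera call.
- r.close_job(): hands the job in; it is judged then, once.
Trained networks look in the newest picture that a camera, given by its name, has taken for a name from the list of things; names that differ only in an ending like _2 or _b are one class to them, and where a whole thing is asked for, a point or a joint stands for the part that bears it (a point fixed in the world has none). Each returns a list of dicts, best first, with "conf" (0 to 1); they miss things now and then, are a little off and sometimes report something else, mostly with a low value. They report only what shows in the picture. A call takes as long as a camera call.
- r.look_for(label, camera): "at" ([x, y, z] in m, in the coordinates of the camera as it stood for that picture, good to about 4 mm: the middle of the surface that is visible of it).
- r.spot_point(label, camera): "at" ([x, y, z] in m, in the coordinates of the camera as it stood for that picture, good to about 4 mm: a listed point, or the origin of a listed thing).
The state is a dict: "time": time; "joint_positions": joint angles; "joint_vel": joint speeds; "joint_torque": joint torques, N m; "ee_pos": TCP position; "eef_rot": TCP orientation; "ft_force": force on the tool from outside, world axes, zero at the start; "torque": the same for the moment, N m; "width": finger opening in m; "grip_force": force on a finger pad.
Only numpy, scipy, OpenCV 4.12 (cv2) and the standard library are available. Lean on these libraries where they do the work, as an engineer would, in place of code of your own. Each camera call takes 0.05 s, during which the arm holds its last target. There are 200 camera calls.

## Task

Get the brass hinge leaf ready for its trimming cut on the small bench shear: first slide the shear's back gauge (it has a black knob) towards the blade until it stands against its stop collars. Then pick up the leaf, best by its rolled knuckle, and tuck its straight edge under the hinged finger guard, without lifting the guard, until the whole edge sits squarely against the back gauge with the gauge still on its stops. Finish while holding it there in the fingers, pressed firmly down flat on the shear's bed, without letting go, and leave the other things in the tray alone.

Things in the scene. Friction and masses are not known exactly. Their poses are not given: they have to be found in the camera images.
- shear: Small grey bench shear fixed in the tray, 240 long, 160 wide, 80 high. Origin on the tray surface (z = 0) under its middle; x = feed direction, from its empty front table under the guard and blade to the back gauge; y across to its left; z up. Yaw 0.1 to 0.32 rad. Cheeks from x = 8 on, 108 apart inside; open blade cross-head at x = 24 to 38, underside 10 and top 44 above the bed.
- guard (a joint): Hinged slotted aluminium finger guard across the bed in front of the blade, sloping down to a flat lip that laps over the bed. Hinge across the bed at shear x = 18 mm, 28 mm above the bed. Value in rad: 0 = down at rest, grows as the lip swings up; 0.12 = lip up about 3 mm. Only its weight and a weak spring (about 1 N at the lip) hold it down.
- guard_lip (a point): Middle of the front lower edge of the guard's lip: at shear x = -8 mm, y = 0, 6 mm above the bed while down, so the 3 mm leaf has a 6 mm gap. The lip's flat reaches 12 mm farther in. Axes as the shear's while down.
- gauge (a joint): The back gauge, a dark steel carriage on two rods behind the blade. Value in m: how far it stands behind its stop collars along the shear's x; 0 = on the stops (nearest the blade), most 0.034, starts 0.014 to 0.032. It slides with a drag of about 9 N and stays where it is left; pushing its face harder than that drives it off its stops.
- gauge_knob (a point): Middle of the gauge's black knob, an upright cylinder 24 mm in diameter, 26 mm high on a 10 mm stem; middle 61 mm, top 74 mm above the bed (104 above the tray), the highest thing on the shear. Moves with the gauge; at the stops at shear x = 66 mm, y = 0. Axes as the shear's.
- gauge_face (a point): Middle of the gauge's front face at bed height; the leaf's edge comes up against this upright face (80 mm wide, 12 mm high). At the stops it lies at shear x = 40 mm, y = 0. x axis along the feed, away from the operator.
- leaf: Loose brass hinge leaf, 0.11 to 0.18 kg: plate 90 (x) by 80 (y) by 3 mm, knuckle rolled up along one 80 mm side. Origin on the underside below the knuckle's middle; x points to the straight edge (x = 90), y along the knuckle. Knuckle: 16 mm barrel, bottom flush with the underside; grip its middle piece (y = -16 to 16), one finger over the plate. Lies flat in front of the shear, right or left.
- edge_left (a point): Point on the leaf's underside at its straight edge, leaf x = 90 mm, y = +38 mm. Axes as the leaf's.
- edge_right (a point): Point on the leaf's underside at its straight edge, leaf x = 90 mm, y = -38 mm. Axes as the leaf's.
- shear_bed: The shear's flat steel bed plate; same origin and axes as shear. Its top is 30 mm above that origin and runs from x = -118 to +46 mm, y = -52 to +52 mm. Round the tray: an open drawer on the right (y under -0.22, up to z = 0.2), the vice (from x = 0.62, y under -0.1, z = 0.25 to 0.46) and on the left the bench pin (z = 0.35, tip at x = 0.49, y = 0.18).
- bench_block: Bystander: square steel bench block 75 x 75 x 22 mm, lying at the place (right or left in front of the shear) where the leaf is not. Origin under its middle.
- tweezers: Bystander: thin steel tweezers, 140 mm long, 10 mm high, right of the shear.
- flux_brush: Bystander: small wooden brush with short bristles, 150 mm long, 23 mm high, left of the shear.
- solder_spool: Bystander: small wire spool, 52 mm in diameter, 28 mm high, right of the shear.
- snips: Bystander: snips with blue handles, 132 mm long, 8 mm high, left of the shear.
- oil_bottle: Bystander: small cream-coloured bottle with a red cap, 32 mm in diameter, 60 mm high, behind the shear on the left.

How it is judged:
On the way, in this order (a step that is already met when the one before it is completed fails the run):
1. the back gauge is slid onto its stop collars (within 1.5 mm) before the leaf goes under the guard (value of joint gauge below 0.0015 m and (x of each of edge_left, edge_right in the frame of gauge_face below -0.048 m or y of edge_right in the frame of gauge_face above 0.07 m)), for 0.2 s.
2. the leaf's straight edge lies on the bed and has passed 8 mm under the guard's lip, the guard down and the gauge on its stops (x of each of edge_left, edge_right in the frame of gauge_face above -0.04 m and y of edge_left in the frame of gauge_face between -0.056 and 0.056 m and y of edge_right in the frame of gauge_face between -0.056 and 0.056 m and z of each of edge_left, edge_right in the frame of gauge_face below 0.006 m and value of joint guard below 0.12 rad and value of joint gauge below 0.0025 m), for 0.1 s.
At the end, for the whole second after the job is handed in: Gauge within 2.5 mm of its stops, both ends of the straight edge within 3 mm of the gauge face, leaf still and flat on the bed (tilt under 0.04 rad, knuckle within 2.5 mm), guard down (under 0.06 rad), fingers holding the leaf and pressing it on the bed with over 4 N (value of joint gauge below 0.0025 m and x of each of edge_left, edge_right in the frame of gauge_face above -0.003 m and y of edge_left in the frame of gauge_face between -0.056 and 0.056 m and y of edge_right in the frame of gauge_face between -0.056 and 0.056 m and angle between leaf's own z axis and vertical below 0.04 rad and z of leaf in the frame of shear between 0.027 and 0.0325 m and value of joint guard below 0.06 rad and contact force between leaf and shear_bed above 4 N and contact force between the fingers and leaf above 2 N and linear speed of leaf below 0.02 m/s); the arm keeps its last pose, push and grip.
It fails at once if the finger guard is lifted by more than about 3 mm at its lip (0.12 rad) (value of joint guard above 0.12 rad).
It fails at once if another thing in the tray is moved by more than 3 cm (distance of any of bench_block, tweezers, flux_brush, solder_spool, snips, oil_bottle from where it was at the start of the episode above 0.03 m).
It also fails if it takes over 69 s, if anything falls off the work surface, if the arm or the gripper's body presses on something with over 40 N, if the wrist force passes 120 N, or if a joint passes its speed limit or range.

## Working session

There is one attempt and no reset: what is moved stays moved. The work goes in short steps, Python scripts to look and compute and a tool call to move; the robot and the scene stay as the last step left them, time stands still between calls to the robot, and variables do not carry over. Pictures are saved under pics/ and viewed, at most 10 in all, crops included, and the job is handed in when it is done.

Besides the shell and the picture viewer there is one more tool, called after "Emit:" by a JSON object that holds its "op" and its "data". arm_command: Moves the arm, as the interface text tells. Its arguments: {"type":"object","properties":{"xyz":{"type":"array"},"rot":{"type":"array"},"grip":{"type":"number"},"squeeze":{"type":"number"}},"required":["xyz","rot"]}

```bash
ls; mkdir -p pics
cat > h.py <<'E'
import numpy as np, cv2
from bench import r
def w(cam,p):
    T=np.array(r.camera_model(cam)["T"]); return T[:3,:3]@np.array(p)+T[:3,3]
def spot(l,cam,f='spot_point'):
    return [(np.round(w(cam,d["at"]),4).tolist(),round(d["conf"],2)) for d in getattr(r,f)(l,cam)[:2]]
def ray(cam,u,v,z):
    m=r.camera_model(cam);T=np.array(m["T"])
    d=T[:3,:3]@np.array([(u-m["cx"])/m["fx"],-(v-m["cy"])/m["fy"],-1]);o=T[:3,3]
    return np.round(o+d*(z-o[2])/d[2],4)
def proj(cam,p):
    m=r.camera_model(cam);T=np.array(m["T"]);c=T[:3,:3].T@(np.array(p)-T[:3,3])
    return np.round([m["cx"]+m["fx"]*c[0]/-c[2],m["cy"]-m["fy"]*c[1]/-c[2]],1)
E
python3 - <<'E'
from h import *
s=r.read_state()
print({k:np.round(v,3).tolist() for k,v in s.items()})
for c in ("top","side"):
    im=r.camera(c);cv2.imwrite(f"pics/{c}0.png",im[:,:,::-1]); m=r.camera_model(c);print(c,{k:(np.round(v,3).tolist()) for k,v in m.items()})
    for l in ("shear","guard_lip","gauge_knob","gauge_face","leaf","edge_left","edge_right","bench_block"): print(c,l,spot(l,c))
E
```

```text
pics
{'time': 0.0, 'joint_positions': [1.218, 0.333, -0.065, 1.461, 0.022, 1.35, -0.088], 'joint_vel': [-0.0, 0.001, 0.001, 0.001, 0.002, -0.002, -0.0], 'joint_torque': [0.0, -62.324, 0.025, -38.99, -0.061, 0.04, 0.0], 'ee_pos': [0.202, -0.591, 0.222], 'eef_rot': [0.986, 0.164, -0.0, -0.001], 'ft_force': [-0.115, 0.833, 0.246], 'torque': [0.002, 0.047, 0.018], 'grip_force': 0.0, 'width': 0.087}
top {'fx': 577.297, 'fy': 577.297, 'cx': 313.541, 'cy': 236.254, 'T': [[0.023, 0.98, -0.196, 0.297], [-1.0, 0.026, 0.013, 0.091], [0.018, 0.196, 0.98, 1.204], [0.0, 0.0, 0.0, 1.0]]}
top shear [([0.5514, 0.0355, 0.0001], 0.91), ([0.6093, 0.0607, 0.0305], 0.71)]
top guard_lip [([0.5481, 0.0376, 0.0342], 0.64), ([0.6322, 0.0695, 0.0902], 0.17)]
top gauge_knob [([0.6297, 0.0697, 0.0884], 0.76)]
top gauge_face []
top leaf [([0.3645, 0.2616, -0.0003], 0.74), ([0.552, 0.0399, -0.0034], 0.28)]
top edge_left [([0.4439, 0.3155, 0.0036], 0.91)]
top edge_right [([0.4596, 0.2381, -0.0034], 0.95), ([0.6696, 0.1982, 0.0008], 0.59)]
top bench_block [([0.4594, 0.2387, -0.0031], 0.69), ([0.4208, -0.1262, -0.001], 0.62)]
side {'fx': 452.782, 'fy': 452.782, 'cx': 318.161, 'cy': 231.744, 'T': [[-0.843, 0.302, -0.445, 0.156], [-0.537, -0.492, 0.685, 0.662], [-0.012, 0.816, 0.578, 0.58], [0.0, 0.0, 0.0, 1.0]]}
side shear [([0.5497, 0.0368, -0.0007], 0.76)]
side guard_lip [([0.5453, 0.0365, 0.0384], 0.84)]
side gauge_knob [([0.6316, 0.0719, 0.091], 0.71)]
side gauge_face [([0.6063, 0.0587, 0.0289], 0.78), ([0.6516, -0.0929, 0.0035], 0.41)]
side leaf [([0.3602, 0.256, 0.0018], 0.86)]
side edge_left [([0.441, 0.3134, 0.0037], 0.67)]
side edge_right [([0.4586, 0.2441, 0.0005], 0.97)]
side bench_block [([0.4212, -0.1245, 0.0003], 0.88), ([0.5492, -0.1024, -0.0027], 0.33)]
```

View pics/top0.png

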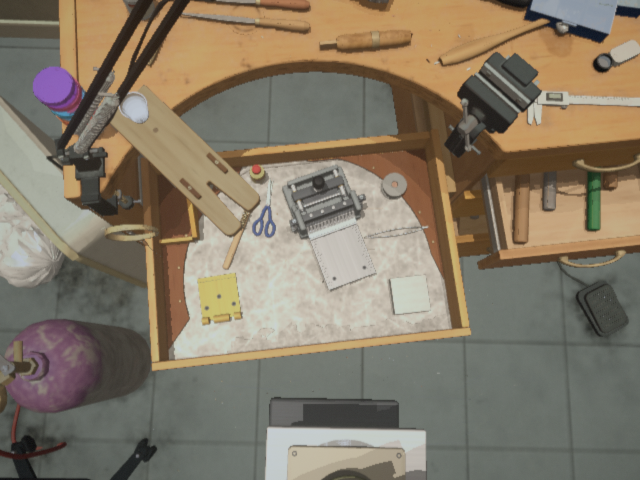

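View pics/side0.png

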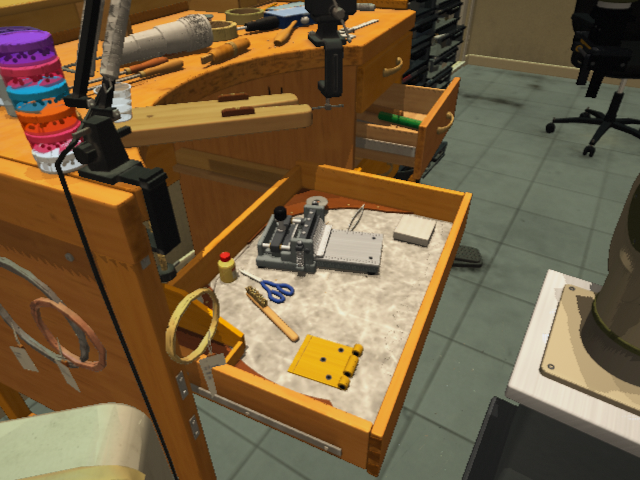

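The top view shows the leaf (knuckle towards the robot) around (220,300), the shear at (325,215) with the black knob at (320,183), and the block at (410,295). The side view agrees. Next I'll get the shear yaw from an enlarged crop.

Run:
```python
from h import *
im=cv2.imread("pics/top0.png")
cv2.imwrite("pics/crop1.png",cv2.resize(im[155:305,270:395],None,fx=4,fy=4,interpolation=cv2.INTER_CUBIC))
cv2.imwrite("pics/crop2.png",cv2.resize(im[265:335,185:255],None,fx=6,fy=6,interpolation=cv2.INTER_CUBIC))
```

```text
(no output)
```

View pics/crop1.png

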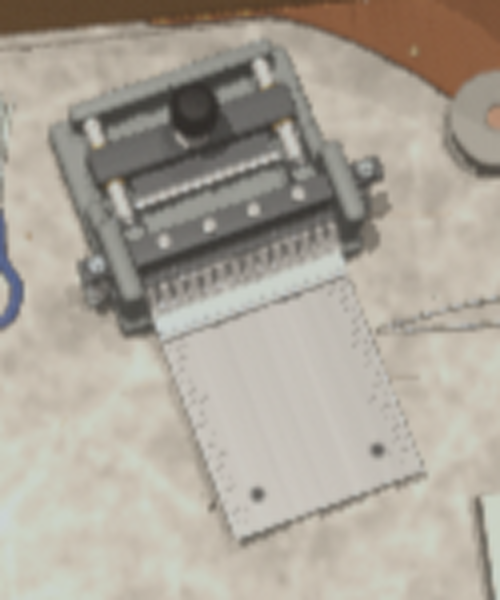

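View pics/crop2.png

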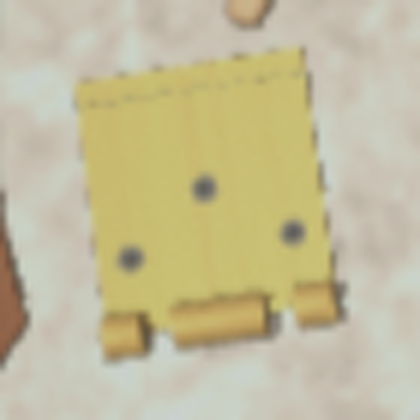

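The shear crop shows the bed front corners at (240,545) and (425,473), the lip's front edge from (160,340) to (352,275), and the knob top at (195,110). The leaf crop shows the straight-edge corners at (78,82) and (302,50), and the middle knuckle at (221,318).

Run:
```python
from h import *
P=lambda u,v,z:ray("top",270+u/4,155+v/4,z)
Q=lambda u,v,z:ray("top",185+u/6,265+v/6,z)
a,b=P(240,545,.03),P(425,473,.03); print("front",a,b,np.linalg.norm(a-b),np.arctan2(b[0]-a[0],a[1]-b[1]))
c,d=P(160,340,.037),P(352,275,.037); print("lip",c,d,np.linalg.norm(c-d),np.arctan2(d[0]-c[0],c[1]-d[1]),(c+d)/2)
fm=(a+b)/2; k=P(195,108,.104); lm=(c+d)/2
print("knob",k,"yaw front-knob",np.arctan2(*(k-fm)[1::-1]),"front-lip",np.arctan2(*(lm-fm)[1::-1]),np.linalg.norm((lm-fm)[:2]),np.linalg.norm((k-fm)[:2]))
e,f=Q(78,82,.003),Q(302,50,.003);print("leaf",e,f,np.linalg.norm(e-f),np.arctan2(f[0]-e[0],e[1]-f[1]),(e+f)/2)
g=Q(221,318,.014);h_=(e+f)/2;print("knuckle",g,np.arctan2(*(h_-g)[1::-1]),np.linalg.norm((h_-g)[:2]))
for z in(.25,.35): print([ray("top",*q,z) for q in((245,235),(258,205),(150,90))])
```

```text
front [0.4192 0.039  0.03  ] [ 0.4585 -0.0554  0.03  ] 0.10225385078323455 0.3944902094553268
lip [0.5231 0.0823 0.037 ] [ 0.56   -0.0164  0.037 ] 0.10537219747162911 0.3577710038258319 [0.54155 0.03295 0.037  ]
knob [0.6276 0.0683 0.104 ] yaw front-knob 0.3850652696227672 front-lip 0.38109382249628454 0.11063730157591513 0.2036634785620633
leaf [0.4415 0.3135 0.003 ] [0.4546 0.2364 0.003 ] 0.0782049870532564 0.16830191480908485 [0.44805 0.27495 0.003  ]
knuckle [0.3608 0.258  0.014 ] 0.19187928747073033 0.08888118473557831
[array([0.4876, 0.1935, 0.25  ]), array([0.5402, 0.1738, 0.25  ]), array([0.7442, 0.3729, 0.25  ])]
[array([0.4677, 0.1828, 0.35  ]), array([0.5148, 0.1652, 0.35  ]), array([0.6974, 0.3434, 0.35  ])]
```

Emit:
{"op": "arm_command", "data": {"xyz": [[0.2, 0.46, 0.01], [0.2, 0.46, 0.01], [0.2, 0.46, 0.01], [0.2, 0.46, 0.01], [0.2, 0.46, 0.01], [0.2, 0.46, 0.01], [0.2, 0.46, 0.01], [0.2, 0.46, 0.01], [0.2, 0.46, 0.01], [0.2, 0.46, 0.01], [0.2, 0.46, 0.01], [0.2, 0.46, 0.01], [0.2, 0.46, 0.01], [0.4, 0.64, -0.03], [0.4, 0.64, -0.03], [0.4, 0.64, -0.03], [0.4, 0.64, -0.03], [0.4, 0.64, -0.03], [0.4, 0.64, -0.03], [0.4, 0.64, -0.03]], "rot": [[0, 0, 1.62], [0, 0, 1.62], [0, 0, 1.62], [0, 0, 1.62], [0, 0, 1.62], [0, 0, 1.62], [0, 0, 1.62], [0, 0, 1.62], [0, 0, 1.62], [0, 0, 1.62], [0, 0, 1.62], [0, 0, 1.62], [0, 0, 1.62], [0, 0, 1.62], [0, 0, 1.62], [0, 0, 1.62], [0, 0, 1.62], [0, 0, 1.62], [0, 0, 1.62], [0, 0, 1.62]], "grip": 0.6}}

```text
time: 2.57
ee_pos: [0.6042, 0.0525, 0.1913]
eef_rot: [0.56, 0.828, 0.001, -0.001]
ft_force: [-0.2, -0.1, -0.9]
width: 0.052
grip_force: 0.0
```

Emit:
{"op": "arm_command", "data": {"xyz": [[0.025, 0.018, 0], [0.025, 0.018, 0], [0.025, 0.018, -0.03], [0.025, 0.018, -0.06], [0.025, 0.018, -0.08], [0.025, 0.018, -0.08]], "rot": [[0, 0, 0], [0, 0, 0], [0, 0, 0], [0, 0, 0], [0, 0, 0], [0, 0, 0]]}}

```text
time: 3.07
ee_pos: [0.6249, 0.0657, 0.108]
eef_rot: [0.561, 0.828, -0.002, -0.003]
ft_force: [-1.2, -0.2, -1.2]
width: 0.0524
grip_force: 0.0
```

Run:
```python
from h import *
s=r.read_state();print(s["time"],s["ee_pos"],s["ft_force"])
ims=[r.camera(c) for c in("top","side")]
print(proj("top",s["ee_pos"]),proj("side",s["ee_pos"]))
for c in("top","side"): print(spot("gauge_knob",c))
a=cv2.resize(ims[0][120:270,240:390],None,fx=3,fy=3);b=cv2.resize(ims[1][150:300,220:370],None,fx=3,fy=3)
cv2.imwrite("pics/k.png",np.hstack([a,b])[:,:,::-1][:, :800] if 0 else cv2.resize(np.hstack([a,b])[:,:,::-1],(800,400)))
```

```text
3.0667 [0.62489643 0.06568513 0.1080269 ] [-1.23078947 -0.1813735  -1.17953387]
[320.1 182.8] [282.7 206.2]
[([0.6289, 0.0685, 0.091], 0.49), ([0.5505, 0.0368, 0.0005], 0.35)]
[([0.6306, 0.0716, 0.0922], 0.96), ([0.6075, 0.0591, 0.0318], 0.72)]
```

View pics/k.png

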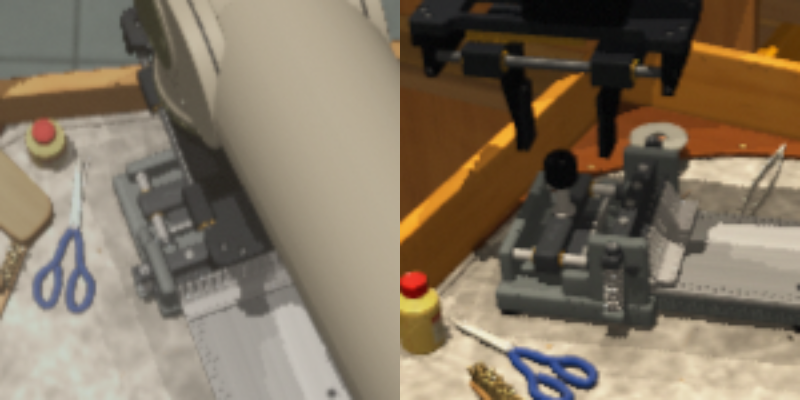

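Right panel: the fingers straddle the black knob (knob at about (560,165), fingertips at (522,145) and (606,150)), so I can go down and grip.

Emit:
{"op": "arm_command", "data": {"xyz": [[0.002, 0.003, -0.015], [0.002, 0.003, -0.03], [0.002, 0.003, -0.03]], "rot": [[0, 0, 0], [0, 0, 0], [0, 0, 0]]}}

```text
time: 3.52
ee_pos: [0.6286, 0.0695, 0.0807]
eef_rot: [0.561, 0.828, -0.001, -0.001]
ft_force: [-0.7, -0.5, -0.4]
width: 0.0525
grip_force: 0.0
```

Emit:
{"op": "arm_command", "data": {"xyz": [[0, 0, 0], [0, 0, 0], [0, 0, 0], [0, 0, 0], [0, 0, 0], [0, 0, 0]], "rot": [[0, 0, 0], [0, 0, 0], [0, 0, 0], [0, 0, 0], [0, 0, 0], [0, 0, 0]], "grip": 0.0, "squeeze": 20}}

```text
time: 4.02
ee_pos: [0.6304, 0.0699, 0.0832]
eef_rot: [0.561, 0.828, 0.001, 0.001]
ft_force: [3.7, 1.4, 1.5]
width: 0.0232
grip_force: 20.0
```

Emit:
{"op": "arm_command", "data": {"xyz": [[-0.005, -0.002, 0], [-0.01, -0.004, 0], [-0.014, -0.0056, 0], [-0.0167, -0.0067, 0], [-0.0167, -0.0067, 0]], "rot": [[0, 0, 0], [0, 0, 0], [0, 0, 0], [0, 0, 0], [0, 0, 0]]}}

```text
time: 4.43
ee_pos: [0.6139, 0.0634, 0.0833]
eef_rot: [0.561, 0.828, 0.001, 0.001]
ft_force: [5.3, 2.5, -1.4]
width: 0.0233
grip_force: 20.0
```

Emit:
{"op": "arm_command", "data": {"xyz": [[-0.002, -0.0008, 0], [-0.003, -0.0012, 0], [-0.003, -0.0012, 0]], "rot": [[0, 0, 0], [0, 0, 0], [0, 0, 0]]}}

```text
time: 4.68
ee_pos: [0.6123, 0.0627, 0.0833]
eef_rot: [0.561, 0.828, 0.003, 0.002]
ft_force: [14.2, 3.9, -7.0]
width: 0.0235
grip_force: 20.0
```

Emit:
{"op": "arm_command", "data": {"xyz": [[-0.002, -0.0008, 0], [-0.003, -0.0012, 0], [-0.003, -0.0012, 0]], "rot": [[0, 0, 0], [0, 0, 0], [0, 0, 0]]}}

```text
time: 4.93
ee_pos: [0.6122, 0.0627, 0.0835]
eef_rot: [0.561, 0.828, 0.006, 0.004]
ft_force: [30.7, 8.3, -21.7]
width: 0.0237
grip_force: 20.0
```

The gauge is on its stops, since the force rises with no further motion. I'll ease off, release and lift.

Emit:
{"op": "arm_command", "data": {"xyz": [[0.003, 0.0012, 0], [0.0035, 0.0014, 0]], "rot": [[0, 0, 0], [0, 0, 0]]}}

```text
time: 5.1
ee_pos: [0.6123, 0.0627, 0.0833]
eef_rot: [0.561, 0.828, 0.002, 0.001]
ft_force: [7.5, 1.6, -1.4]
width: 0.0232
grip_force: 20.0
```

Emit:
{"op": "arm_command", "data": {"xyz": [[0, 0, 0], [0, 0, 0], [0, 0, 0], [0, 0, 0]], "rot": [[0, 0, 0], [0, 0, 0], [0, 0, 0], [0, 0, 0]], "grip": 0.6}}

```text
time: 5.43
ee_pos: [0.6099, 0.0618, 0.0825]
eef_rot: [0.561, 0.828, -0.0, -0.0]
ft_force: [-0.7, -0.1, -0.3]
width: 0.0424
grip_force: 0.0
```

Emit:
{"op": "arm_command", "data": {"xyz": [[0, 0, 0.03], [0, 0, 0.06], [0, 0, 0.08], [-0.04, -0.01, 0.08], [-0.08, -0.02, 0.08], [-0.12, -0.03, 0.08], [-0.16, 0, 0.08], [-0.19, 0.04, 0.08], [-0.21, 0.07, 0.06], [-0.23, 0.1, 0.03], [-0.24, 0.14, 0.02], [-0.25, 0.16, 0], [-0.25, 0.19, 0], [-0.25, 0.195, 0], [-0.25, 0.195, 0]], "rot": [[0, 0, 0], [0, 0, 0], [0, 0, 0], [0, 0, 0], [0, 0, -0.05], [0, 0, -0.1], [0, 0, -0.15], [0, 0, -0.19], [0, 0, -0.19], [0, 0, -0.19], [0, 0, -0.19], [0, 0, -0.19], [0, 0, -0.19], [0, 0, -0.19], [0, 0, -0.19]]}}

```text
time: 6.68
ee_pos: [0.359, 0.2591, 0.0824]
eef_rot: [0.636, 0.772, 0.0, -0.001]
ft_force: [0.2, 0.7, 1.0]
width: 0.0521
grip_force: 0.0
```

Run:
```python
from h import *
s=r.read_state();print(s["time"],s["ee_pos"],s["eef_rot"],s["ft_force"])
ims=[r.camera(c) for c in("top","side")]
for c in("top","side"): 
  for l in("gauge_knob","gauge_face","leaf","edge_left","edge_right","shear"): print(c,l,spot(l,c))
a=cv2.resize(ims[0][150:350,180:380],(400,400),interpolation=2);b=cv2.resize(ims[1][180:400,240:460],(400,400),interpolation=2)
cv2.imwrite("pics/l.png",np.hstack([a,b])[:,:,::-1])
```

```text
6.6833 [0.35901774 0.2591341  0.08240206] [ 6.35543860e-01  7.72064219e-01  3.14163735e-05 -9.18318127e-04] [0.18629792 0.68301774 0.9901192 ]
top gauge_knob [([0.6114, 0.061, 0.0923], 0.73), ([0.649, -0.0988, 0.0037], 0.52)]
top gauge_face [([0.5922, 0.0519, 0.0292], 0.65), ([0.5517, 0.0386, -0.0047], 0.32)]
top leaf [([0.6677, 0.1976, 0.0005], 0.74)]
top edge_left []
top edge_right [([0.4614, 0.2376, -0.0033], 0.91)]
top shear [([0.5512, 0.0385, 0.0011], 0.59)]
side gauge_knob [([0.613, 0.063, 0.0908], 0.87), ([0.5557, 0.0392, 0.0005], 0.29)]
side gauge_face [([0.5858, 0.0533, 0.0322], 0.71)]
side leaf [([0.358, 0.26, 0.0015], 0.71), ([0.6036, 0.172, 0.0049], 0.29)]
side edge_left [([0.532, 0.233, 0.0014], 0.2)]
side edge_right [([0.4618, 0.2412, 0.0024], 0.58)]
side shear [([0.5518, 0.0367, -0.0], 0.73), ([0.5339, 0.2348, -0.0005], 0.32)]
```

View pics/l.png

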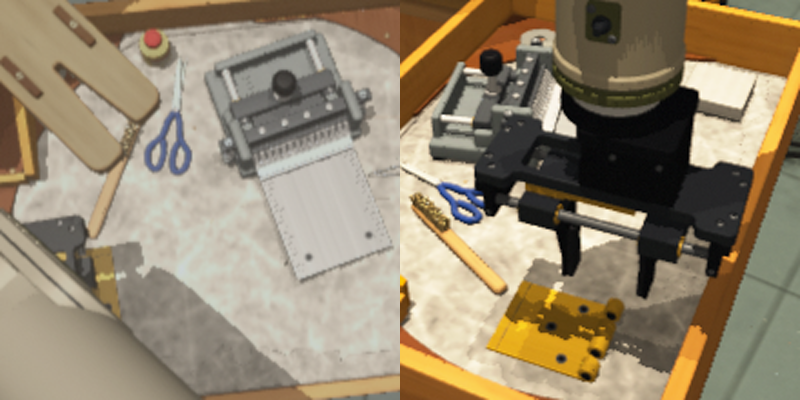

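Left panel: the gauge's carriage has moved forward to the blade and the knob is at (284,82). Right panel: the open fingers hang above the knuckle (about (605,340)). Before going down I'll check the height of the tray's front wall against the gripper body.

Run:
```python
from h import *
for z in(0,.03,.05,.07,.09): print(z,"corner top",ray("top",469,331,z),"side",ray("side",471,195,z),"wall above knuckle: top inner",ray("top",220,352,z),"outer",ray("top",220,360,z))
print("knuckle side",ray("side",350,364,.012), proj("side",[.361,.258,.016]))
```

```text
0 corner top [ 0.347  -0.2517  0.    ] side [ 0.3633 -0.3577  0.    ] wall above knuckle: top inner [0.2928 0.26   0.    ] outer [0.2768 0.2591 0.    ]
0.03 corner top [ 0.3458 -0.2431  0.03  ] side [ 0.3526 -0.3049  0.03  ] wall above knuckle: top inner [0.2929 0.2558 0.03  ] outer [0.2773 0.255  0.03  ]
0.05 corner top [ 0.345  -0.2374  0.05  ] side [ 0.3454 -0.2698  0.05  ] wall above knuckle: top inner [0.293 0.253 0.05 ] outer [0.2777 0.2522 0.05  ]
0.07 corner top [ 0.3442 -0.2317  0.07  ] side [ 0.3382 -0.2346  0.07  ] wall above knuckle: top inner [0.293  0.2502 0.07  ] outer [0.278  0.2494 0.07  ]
0.09 corner top [ 0.3433 -0.226   0.09  ] side [ 0.3311 -0.1995  0.09  ] wall above knuckle: top inner [0.2931 0.2474 0.09  ] outer [0.2784 0.2466 0.09  ]
knuckle side [0.3622 0.2595 0.012 ] [351.3 362. ]
```

Emit:
{"op": "arm_command", "data": {"xyz": [[0.002, 0, -0.01], [0.002, 0, -0.03], [0.002, 0, -0.05], [0.002, 0, -0.06], [0.002, 0, -0.06], [0.002, 0, -0.06]], "rot": [[-0.0155, 0.078, 0], [-0.0155, 0.078, 0], [-0.0155, 0.078, 0], [-0.0155, 0.078, 0], [-0.0155, 0.078, 0], [-0.0155, 0.078, 0]]}}

```text
time: 7.88
ee_pos: [0.3619, 0.2572, 0.0228]
eef_rot: [0.636, 0.77, -0.031, -0.025]
ft_force: [0.3, 0.5, 0.2]
width: 0.052
grip_force: 0.0
```

Emit:
{"op": "arm_command", "data": {"xyz": [[0, 0, -0.005], [0, 0, -0.01], [0, 0, -0.012], [0, 0, -0.012], [0, 0, -0.012]], "rot": [[0, 0, 0], [0, 0, 0], [0, 0, 0], [0, 0, 0], [0, 0, 0]]}}

```text
time: 8.3
ee_pos: [0.3623, 0.257, 0.0107]
eef_rot: [0.637, 0.77, -0.031, -0.025]
ft_force: [0.4, -0.2, -0.2]
width: 0.0523
grip_force: 0.0
```

Emit:
{"op": "arm_command", "data": {"xyz": [[0, 0, 0], [0, 0, 0], [0, 0, 0], [0, 0, 0], [0, 0, -0.003], [0, 0, -0.005], [0, 0, -0.005]], "rot": [[0, 0, 0], [0, 0, 0], [0, 0, 0], [0, 0, 0], [0, 0, 0], [0, 0, 0], [0, 0, 0]], "grip": 0.36}}

```text
time: 8.88
ee_pos: [0.3624, 0.257, 0.0053]
eef_rot: [0.637, 0.77, -0.031, -0.025]
ft_force: [-0.1, -0.5, -0.3]
width: 0.0319
grip_force: 0.0
```

Run:
```python
from h import *
s=r.read_state();print(s["time"],s["ee_pos"],s["eef_rot"],s["ft_force"],s["width"])
im=r.camera("side")
print(proj("side",s["ee_pos"]))
for l in("leaf","edge_left","edge_right"): print(l,spot(l,"side"))
cv2.imwrite("pics/m.png",cv2.resize(im[290:410,280:440],(800,600),interpolation=2)[:,:,::-1])
```

```text
8.8833 [0.36235025 0.25697061 0.00529488] [ 0.63672709  0.77006824 -0.03071541 -0.0251015 ] [-0.13447138 -0.47170213 -0.30951145] 0.03189131757478657
[350.6 365.6]
leaf [([0.3596, 0.2565, 0.0003], 0.58)]
edge_left [([0.4394, 0.3153, 0.0017], 0.81)]
edge_right [([0.4581, 0.2445, -0.0006], 0.85)]
```

View pics/m.png

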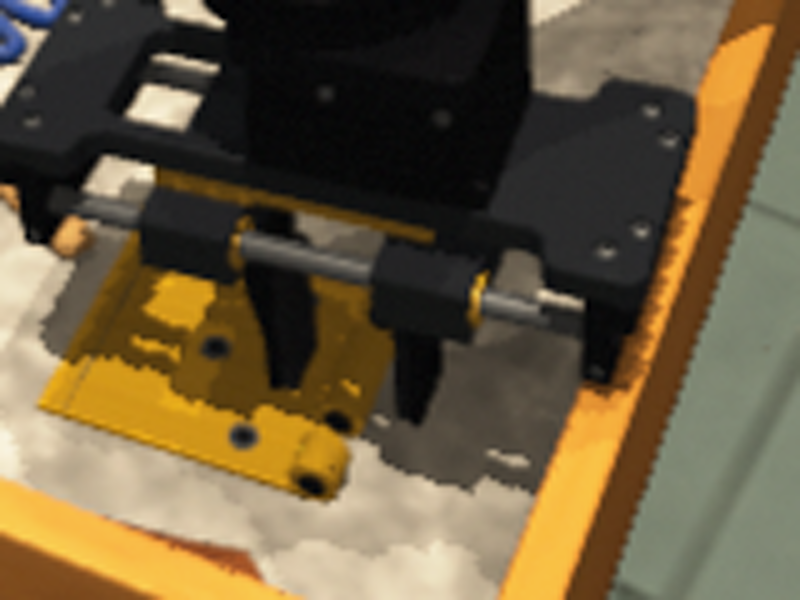

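The fingers straddle the knuckle, with one over the plate at (285,385) and one behind at (415,420). The body clears the tray wall, so I'll close.

Emit:
{"op": "arm_command", "data": {"xyz": [[0, 0, 0], [0, 0, 0], [0, 0, 0], [0, 0, 0], [0, 0, 0]], "rot": [[0, 0, 0], [0, 0, 0], [0, 0, 0], [0, 0, 0], [0, 0, 0]], "grip": 0.0, "squeeze": 50}}

```text
time: 9.5
ee_pos: [0.3622, 0.257, 0.0056]
eef_rot: [0.637, 0.77, -0.031, -0.025]
ft_force: [0.1, -1.1, 0.2]
width: 0.0146
grip_force: 50.0
```

Emit:
{"op": "arm_command", "data": {"xyz": [[0, 0, 0.01], [0, 0, 0.03], [0, 0, 0.06], [0, 0, 0.09], [0, 0, 0.1], [0, 0, 0.1], [0, 0, 0.1]], "rot": [[0, 0, 0], [0, 0, 0], [0, 0, 0], [0, 0, 0], [0, 0, 0], [0, 0, 0], [0, 0, 0]]}}

```text
time: 10.08
ee_pos: [0.3624, 0.2566, 0.1054]
eef_rot: [0.637, 0.77, -0.031, -0.025]
ft_force: [-0.0, 0.4, -2.4]
width: 0.0144
grip_force: 50.0
```

Run:
```python
from h import *
s=r.read_state();print(s["time"],s["ee_pos"],s["eef_rot"],s["ft_force"],s["width"])
im=r.camera("side");r.camera("top")
print(proj("side",s["ee_pos"]))
for c in("side","top"):
  for l in("leaf","edge_left","edge_right"): print(c,l,spot(l,c))
```

```text
10.0833 [0.36240428 0.25655444 0.10542765] [ 0.63696669  0.76989004 -0.03068233 -0.02452265] [-0.02410741  0.44494351 -2.36499512] 0.01441666974437039
[352.8 319.9]
side leaf [([0.3627, 0.2522, 0.1044], 0.76), ([0.4218, -0.1268, 0.001], 0.35)]
side edge_left [([0.4439, 0.3139, 0.1033], 0.98), ([0.5517, 0.0368, 0.0013], 0.39)]
side edge_right [([0.4625, 0.243, 0.0999], 0.92)]
top leaf [([0.5438, 0.0338, 0.0397], 0.18)]
top edge_left []
top edge_right [([0.456, 0.2356, 0.0935], 0.5)]
```

The leaf is lifted and flat, about 5.5 mm below the TCP. I'll carry it over the front table.

Emit:
{"op": "arm_command", "data": {"xyz": [[0.01, -0.03, 0], [0.02, -0.07, 0], [0.032, -0.11, 0], [0.043, -0.15, 0], [0.055, -0.18, 0], [0.065, -0.21, 0], [0.075, -0.24, 0], [0.083, -0.255, -0.01], [0.085, -0.26, -0.03], [0.085, -0.26, -0.045], [0.085, -0.26, -0.045], [0.085, -0.26, -0.045]], "rot": [[0, 0, 0], [0, 0, 0.03], [0, 0, 0.06], [0, 0, 0.09], [0, 0, 0.12], [0, 0, 0.15], [0, 0, 0.19], [0, 0, 0.19], [0, 0, 0.19], [0, 0, 0.19], [0, 0, 0.19], [0, 0, 0.19]]}}

```text
time: 11.48
ee_pos: [0.4466, -0.0026, 0.0602]
eef_rot: [0.561, 0.827, -0.033, -0.023]
ft_force: [0.1, -0.1, -2.3]
width: 0.0145
grip_force: 50.0
```

Run:
```python
from h import *
from scipy.spatial.transform import Rotation as R
s=r.read_state();p=s["ee_pos"];print(s["time"],p,s["ft_force"],s["width"])
y=R.from_quat(s["eef_rot"]).as_matrix()[:,1];print("tool y heading",np.arctan2(y[1],y[0]),"tilt",y[2])
t=r.camera("top");im=r.camera("side")
for c in("side","top"):
  for l in("leaf","edge_left","edge_right","guard_lip","gauge_face","gauge_knob"): print(c,l,spot(l,c))
cv2.imwrite("pics/n.png",np.hstack([cv2.resize(t[150:310,260:420],(400,400),interpolation=2),cv2.resize(im[170:310,250:390],(400,400),interpolation=2)])[:,:,::-1])
```

```text
11.4833 [ 0.44657049 -0.00261376  0.060196  ] [ 0.07097773 -0.1176629  -2.26841594] 0.01450430800194873
tool y heading 0.37963632155049865 tilt -0.0808140700365654
side leaf [([0.446, -0.0045, 0.0592], 0.88), ([0.6519, -0.0958, 0.0018], 0.6)]
side edge_left [([0.5133, 0.071, 0.0596], 0.82)]
side edge_right [([0.5455, 0.0027, 0.0563], 0.88), ([0.5446, 0.0356, 0.0385], 0.5)]
side guard_lip [([0.5449, 0.033, 0.0403], 0.77)]
side gauge_face [([0.588, 0.051, 0.0284], 0.96)]
side gauge_knob [([0.6144, 0.0651, 0.0911], 0.68)]
top leaf [([0.4495, 0.0014, 0.0515], 0.76)]
top edge_left [([0.5135, 0.0703, 0.0544], 0.76)]
top edge_right [([0.5473, 0.0358, 0.0011], 0.37)]
top guard_lip [([0.5415, 0.0376, 0.0367], 0.76), ([0.5993, 0.1809, -0.0016], 0.49)]
top gauge_face [([0.5927, 0.0527, 0.0288], 0.71)]
top gauge_knob [([0.6115, 0.0612, 0.0885], 0.83), ([0.6667, 0.1997, 0.0037], 0.61)]
```

View pics/n.png

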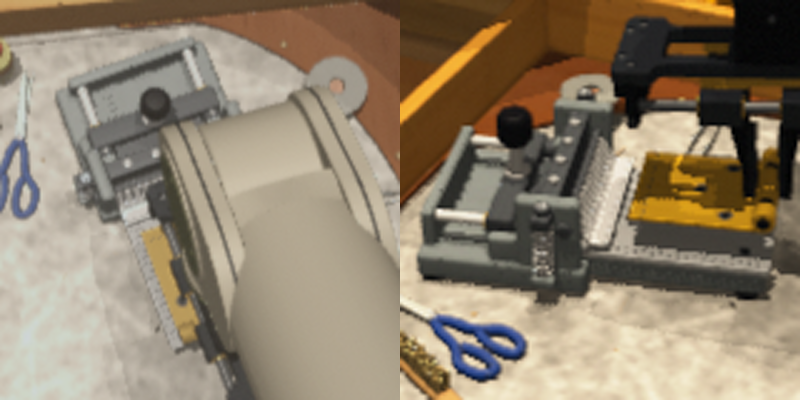

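Left panel: the leaf, at (165,280), lies over the table in front of the guard. Right panel: its edge, from (648,155) to (630,218), is roughly parallel to the lip and short of it. I'll lower it onto the bed.

Emit:
{"op": "arm_command", "data": {"xyz": [[0, 0, -0.01], [0, 0, -0.02], [0, 0, -0.023], [0, 0, -0.023], [0, 0, -0.023]], "rot": [[0, 0, 0], [0, 0, 0], [0, 0, 0], [0, 0, 0], [0, 0, 0]]}}

```text
time: 12.6
ee_pos: [0.4469, -0.0028, 0.0371]
eef_rot: [0.561, 0.827, -0.033, -0.023]
ft_force: [0.7, 0.4, -1.8]
width: 0.0148
grip_force: 50.0
```

Emit:
{"op": "arm_command", "data": {"xyz": [[0, 0, -0.001], [0, 0, -0.002], [0, 0, -0.002]], "rot": [[0, 0, 0], [0, 0, 0], [0, 0, 0]]}}

```text
time: 12.85
ee_pos: [0.4474, -0.003, 0.0357]
eef_rot: [0.561, 0.827, -0.033, -0.022]
ft_force: [1.3, -1.4, -2.1]
width: 0.0149
grip_force: 50.0
```

Run:
```python
from h import *
s=r.read_state();p=s["ee_pos"];print(s["time"],p,s["ft_force"],s["width"])
im=r.camera("side")
for l in("leaf","edge_left","edge_right"): print(l,spot(l,"side"))
cv2.imwrite("pics/o.png",cv2.resize(im[200:290,300:420],(800,600),interpolation=2)[:,:,::-1])
```

```text
12.85 [ 0.44739065 -0.00299416  0.03566074] [ 1.34457798 -1.41199051 -2.06863506] 0.014916181419235779
leaf [([0.4444, -0.0045, 0.0302], 0.61)]
edge_left [([0.5157, 0.0675, 0.0346], 0.96), ([0.6128, 0.0632, 0.0944], 0.64)]
edge_right [([0.5442, 0.0013, 0.0331], 0.92)]
```

View pics/o.png

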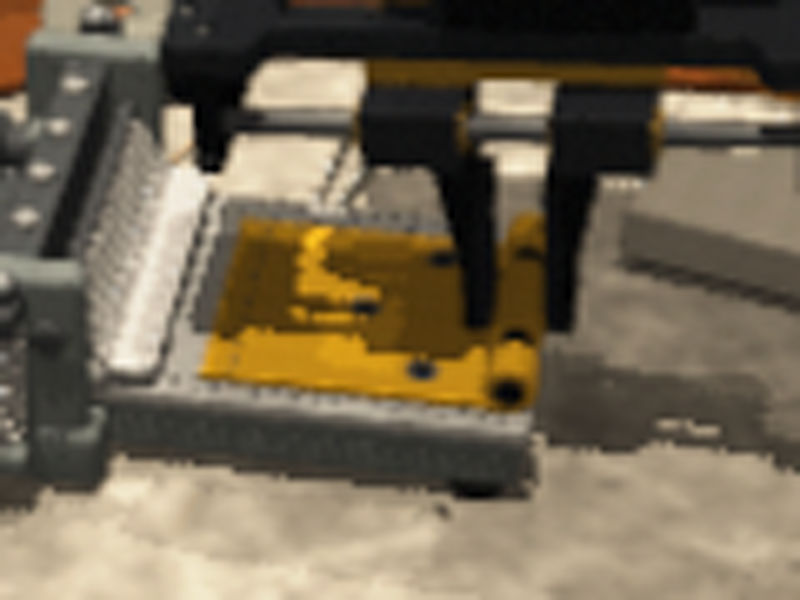

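The leaf's side (205,378)–(495,408) runs parallel to the bed's edge (105,390)–(530,432), and its straight edge is still short of the lip. Next I'll find contact with the bed.

Emit:
{"op": "arm_command", "data": {"xyz": [[0, 0, -0.0005], [0, 0, -0.001], [0, 0, -0.001]], "rot": [[0, 0, 0], [0, 0, 0], [0, 0, 0]]}}

```text
time: 13.3
ee_pos: [0.4473, -0.0031, 0.0355]
eef_rot: [0.561, 0.827, -0.033, -0.022]
ft_force: [-5.6, -0.0, 13.8]
width: 0.0145
grip_force: 50.0
```

Emit:
{"op": "arm_command", "data": {"xyz": [[0, 0, -0.0005], [0, 0, -0.001], [0, 0, -0.001]], "rot": [[0, 0, 0], [0, 0, 0], [0, 0, 0]]}}

```text
time: 13.55
ee_pos: [0.4473, -0.0031, 0.0354]
eef_rot: [0.561, 0.827, -0.034, -0.022]
ft_force: [-10.9, -1.4, 29.0]
width: 0.0145
grip_force: 50.0
```

Emit:
{"op": "arm_command", "data": {"xyz": [[0, 0, 0.0019], [0, 0, 0.0019], [0.0046, 0.0019, 0.0019], [0.0093, 0.0037, 0.0019], [0.0139, 0.0056, 0.0019], [0.0186, 0.0074, 0.0019], [0.0186, 0.0074, 0.0019]], "rot": [[0, 0, 0], [0, 0, 0], [0, 0, 0], [0, 0, 0], [0, 0, 0], [0, 0, 0], [0, 0, 0]]}}

```text
time: 14.13
ee_pos: [0.4665, 0.0044, 0.0355]
eef_rot: [0.561, 0.827, -0.033, -0.022]
ft_force: [0.1, -0.8, 3.9]
width: 0.0146
grip_force: 50.0
```

Run:
```python
from h import *
s=r.read_state();p=s["ee_pos"];print(s["time"],p,s["ft_force"],s["torque"])
im=r.camera("side")
cv2.imwrite("pics/p.png",cv2.resize(im[190:280,290:410],(800,600),interpolation=2)[:,:,::-1])
```

```text
14.1333 [0.46654797 0.00443623 0.03554394] [ 0.13995694 -0.82557873  3.86964172] [-0.24522951 -0.21225228  0.01676514]
```

View pics/p.png

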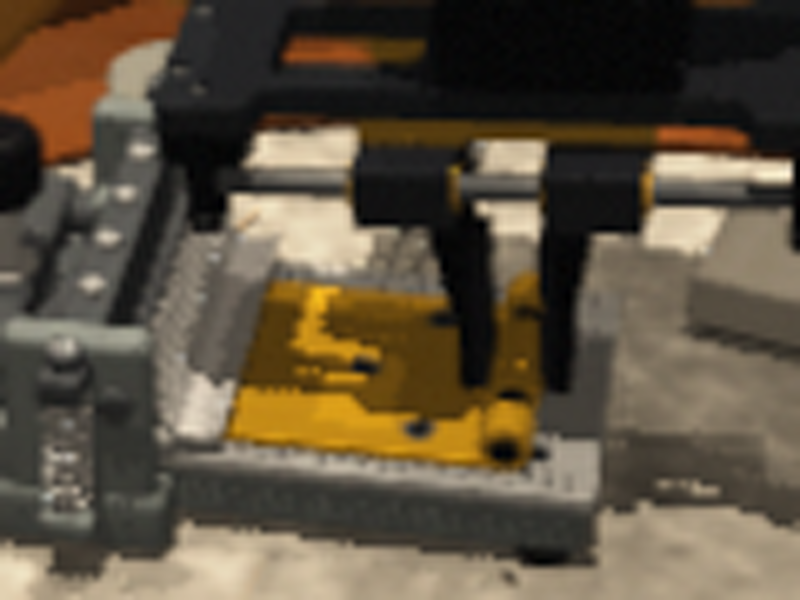

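The leaf's edge, from (232,440) to (270,285), is at the lip and parallel to it, and the guard is down. The tilted body's front end would come close to the knob, so with the leaf resting on the bed I'll loosen the grip, remove the tilt and regrip.

Emit:
{"op": "arm_command", "data": {"xyz": [[0, 0, 0], [0, 0, 0], [0, 0, 0]], "rot": [[0, 0, 0], [0, 0, 0], [0, 0, 0]], "grip": 0.28}}

```text
time: 14.43
ee_pos: [0.4655, 0.0044, 0.0353]
eef_rot: [0.561, 0.827, -0.033, -0.022]
ft_force: [-0.3, 0.9, -0.5]
width: 0.0227
grip_force: 0.0
```

Emit:
{"op": "arm_command", "data": {"xyz": [[0, 0, 0.001], [0, 0, 0.001], [0, 0, 0.001], [0, 0, 0.001]], "rot": [[0.011, -0.028, 0], [0.022, -0.056, 0], [0.0334, -0.0836, 0], [0.0334, -0.0836, 0]]}}

```text
time: 14.77
ee_pos: [0.4649, 0.0038, 0.0362]
eef_rot: [0.561, 0.827, 0.004, 0.003]
ft_force: [-0.5, -0.2, -0.9]
width: 0.024
grip_force: 0.0
```

Emit:
{"op": "arm_command", "data": {"xyz": [[0, 0, 0], [0, 0, 0], [0, 0, 0], [0, 0, 0]], "rot": [[0, 0, 0], [0, 0, 0], [0, 0, 0], [0, 0, 0]], "grip": 0.0, "squeeze": 40}}

```text
time: 15.1
ee_pos: [0.4661, 0.0045, 0.0366]
eef_rot: [0.561, 0.828, 0.004, 0.003]
ft_force: [-0.5, -1.4, 4.1]
width: 0.0151
grip_force: 40.0
```

Emit:
{"op": "arm_command", "data": {"xyz": [[0.0065, 0.0026, 0], [0.013, 0.0052, 0], [0.0195, 0.0078, 0], [0.026, 0.0104, 0], [0.0306, 0.0122, 0], [0.0306, 0.0122, 0]], "rot": [[0, 0, 0], [0, 0, 0], [0, 0, 0], [0, 0, 0], [0, 0, 0], [0, 0, 0]]}}

```text
time: 15.6
ee_pos: [0.4973, 0.017, 0.0366]
eef_rot: [0.561, 0.828, 0.004, 0.003]
ft_force: [2.3, -0.1, 1.5]
width: 0.0148
grip_force: 40.0
```

Run:
```python
from h import *
s=r.read_state();p=s["ee_pos"];print(s["time"],p,s["ft_force"],s["torque"])
t=r.camera("top");im=r.camera("side")
for c in("side","top"):
  for l in("leaf","guard_lip","gauge_face","gauge_knob"): print(c,l,spot(l,c))
cv2.imwrite("pics/q.png",np.hstack([cv2.resize(t[160:280,270:390],(400,400),interpolation=2),cv2.resize(im[180:300,250:370],(400,400),interpolation=2)])[:,:,::-1])
```

```text
15.6 [0.49730643 0.01704596 0.0365671 ] [ 2.30734865 -0.13676901  1.52859346] [-0.07857237 -0.53288397  0.0330154 ]
side leaf [([0.4929, 0.0166, 0.0343], 0.59)]
side guard_lip [([0.547, 0.0371, 0.0414], 0.79), ([0.5553, 0.0346, 0.0037], 0.58)]
side gauge_face [([0.5868, 0.0523, 0.0308], 0.88)]
side gauge_knob [([0.612, 0.0656, 0.0936], 0.6)]
top leaf [([0.4986, 0.0196, 0.029], 0.66)]
top guard_lip []
top gauge_face [([0.5946, 0.0528, 0.0298], 0.82)]
top gauge_knob [([0.6106, 0.0617, 0.0888], 0.67)]
```

View pics/q.png

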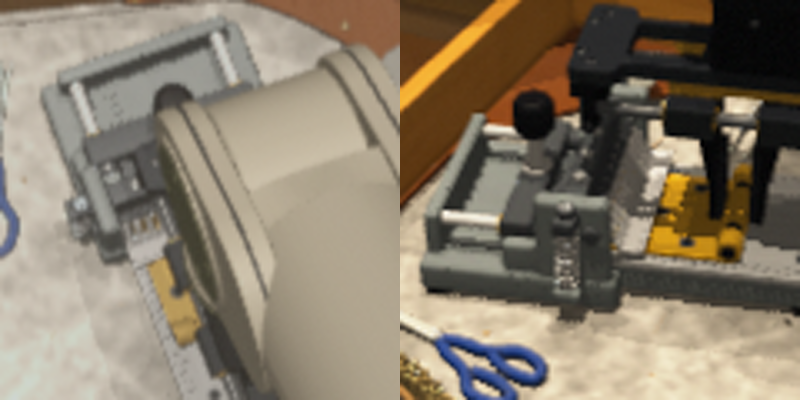

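The leaf is well under the guard, which is down, and the knob at (533,110) is unmoved. Now I'll creep towards the gauge face.

Emit:
{"op": "arm_command", "data": {"xyz": [[0.0019, 0.0007, 0], [0.0037, 0.0015, 0], [0.0046, 0.0019, 0], [0.0046, 0.0019, 0]], "rot": [[0, 0, 0], [0, 0, 0], [0, 0, 0], [0, 0, 0]]}}

```text
time: 16.43
ee_pos: [0.4998, 0.0176, 0.0365]
eef_rot: [0.561, 0.827, 0.003, 0.002]
ft_force: [-6.0, -2.9, 12.0]
width: 0.0147
grip_force: 40.0
```

Emit:
{"op": "arm_command", "data": {"xyz": [[0.0005, 0.0002, 0], [0.0009, 0.0004, 0], [0.0009, 0.0004, 0]], "rot": [[0, 0, 0], [0, 0, 0], [0, 0, 0]]}}

```text
time: 16.68
ee_pos: [0.5005, 0.0178, 0.0365]
eef_rot: [0.561, 0.827, 0.002, 0.002]
ft_force: [-7.6, -2.8, 12.5]
width: 0.0145
grip_force: 40.0
```

Emit:
{"op": "arm_command", "data": {"xyz": [[0.0005, 0.0002, 0], [0.0005, 0.0002, 0]], "rot": [[0, 0, 0], [0, 0, 0]]}}

```text
time: 16.85
ee_pos: [0.501, 0.018, 0.0365]
eef_rot: [0.562, 0.827, 0.002, 0.002]
ft_force: [-7.9, -3.8, 12.4]
width: 0.0148
grip_force: 40.0
```

Emit:
{"op": "arm_command", "data": {"xyz": [[0.0005, 0.0002, 0], [0.0005, 0.0002, 0]], "rot": [[0, 0, 0], [0, 0, 0]]}}

```text
time: 17.02
ee_pos: [0.5015, 0.0182, 0.0365]
eef_rot: [0.562, 0.827, 0.002, 0.002]
ft_force: [-7.0, -3.4, 13.0]
width: 0.0146
grip_force: 40.0
```

Run:
```python
from h import *
s=r.read_state();p=s["ee_pos"];print(s["time"],p,s["ft_force"],s["torque"])
t=r.camera("top");im=r.camera("side")
for c in("side","top"):
  for l in("leaf","guard_lip","gauge_face","gauge_knob"): print(c,l,spot(l,c))
new=np.hstack([cv2.resize(t[160:280,270:390],(400,400),interpolation=2),cv2.resize(im[180:300,250:370],(400,400),interpolation=2)])[:,:,::-1]
cv2.imwrite("pics/s.png",new)
old=cv2.imread("pics/q.png");new=cv2.imread("pics/s.png")
print("px/mm",(proj("side",[.6122,.0627,.095])-proj("side",[.6122-.00929,.0627-.0037,.095]))/10*3.333)
for n,(x0,y0,x1,y1) in dict(knob=(505,85,565,185),fixed=(420,220,500,290),cheek=(535,195,620,300),guard=(600,140,665,250)).items():
    g=cv2.cvtColor(old[y0:y1,x0:x1],6);b=cv2.cvtColor(new[y0-12:y1+12,x0-12:x1+12],6)
    m=cv2.matchTemplate(b,g,cv2.TM_CCOEFF_NORMED);_,v,_,l=cv2.minMaxLoc(m);print(n,v,np.array(l)-12)
```

```text
17.0167 [0.50151546 0.01822866 0.03650467] [-7.0397449  -3.37968373 13.008568  ] [-0.65266005  1.59473997  0.01087349]
side leaf [([0.5008, 0.015, 0.0325], 0.91), ([0.5993, 0.1748, 0.0044], 0.63)]
side guard_lip [([0.5445, 0.0341, 0.0386], 0.69)]
side gauge_face [([0.5893, 0.0513, 0.029], 0.88)]
side gauge_knob []
top leaf [([0.5033, 0.0232, 0.0295], 0.78)]
top guard_lip [([0.649, -0.0967, -0.0025], 0.39)]
top gauge_face [([0.5931, 0.051, 0.0299], 0.68)]
top gauge_knob [([0.6128, 0.0608, 0.0881], 0.64)]
px/mm [-1.63317 -0.16665]
knob 0.990159273147583 [0 0]
fixed 0.9998195171356201 [0 0]
cheek 0.9960225224494934 [0 0]
guard 0.956013560295105 [-1  0]
```

View pics/s.png

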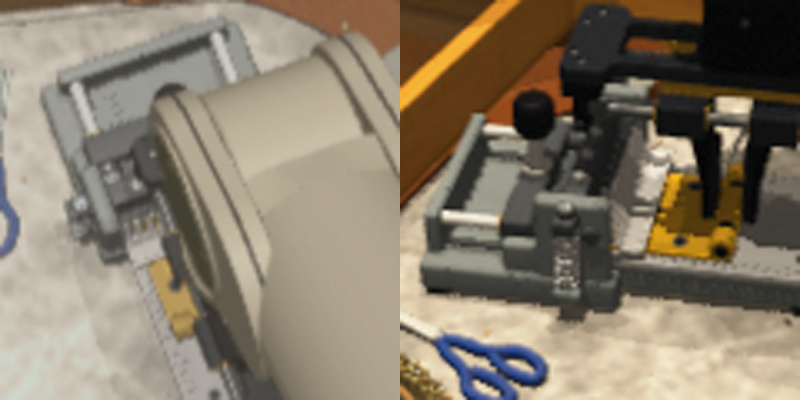

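The knob hasn't moved in the image (shift under 0.3 mm), so the feed force is bed friction from the higher down-force. I'll ease the pressure and keep creeping.

Emit:
{"op": "arm_command", "data": {"xyz": [[0, 0, 0.0005], [0, 0, 0.0005], [0, 0, 0.0005]], "rot": [[0, 0, 0], [0, 0, 0], [0, 0, 0]]}}

```text
time: 17.77
ee_pos: [0.5024, 0.019, 0.0366]
eef_rot: [0.561, 0.828, 0.004, 0.003]
ft_force: [-1.0, 0.4, -0.9]
width: 0.0146
grip_force: 40.0
```

Emit:
{"op": "arm_command", "data": {"xyz": [[0.0005, 0.0002, 0], [0.0005, 0.0002, 0]], "rot": [[0, 0, 0], [0, 0, 0]]}}

```text
time: 17.93
ee_pos: [0.5033, 0.0195, 0.0367]
eef_rot: [0.561, 0.828, 0.004, 0.003]
ft_force: [0.2, -0.3, -1.7]
width: 0.0147
grip_force: 40.0
```

Emit:
{"op": "arm_command", "data": {"xyz": [[0.0005, 0.0002, 0], [0.0005, 0.0002, 0]], "rot": [[0, 0, 0], [0, 0, 0]]}}

```text
time: 18.1
ee_pos: [0.504, 0.0198, 0.0369]
eef_rot: [0.561, 0.828, 0.004, 0.003]
ft_force: [0.3, -0.3, -1.6]
width: 0.0151
grip_force: 40.0
```

Emit:
{"op": "arm_command", "data": {"xyz": [[0.0005, 0.0002, -0.0001], [0.0007, 0.0003, -0.0001], [0.0007, 0.0003, -0.0001]], "rot": [[0, 0, 0], [0, 0, 0], [0, 0, 0]]}}

```text
time: 18.35
ee_pos: [0.5046, 0.0199, 0.0368]
eef_rot: [0.561, 0.828, 0.004, 0.003]
ft_force: [-0.2, -0.3, -2.0]
width: 0.0151
grip_force: 40.0
```

Emit:
{"op": "arm_command", "data": {"xyz": [[0.0005, 0.0002, 0], [0.0007, 0.0003, 0], [0.0007, 0.0003, 0]], "rot": [[0, 0, 0], [0, 0, 0], [0, 0, 0]]}}

```text
time: 18.6
ee_pos: [0.5046, 0.0199, 0.0366]
eef_rot: [0.561, 0.828, 0.004, 0.003]
ft_force: [-4.9, -3.0, -0.0]
width: 0.0148
grip_force: 40.0
```

Emit:
{"op": "arm_command", "data": {"xyz": [[0.0005, 0.0002, 0], [0.0007, 0.0003, 0], [0.0007, 0.0003, 0]], "rot": [[0, 0, 0], [0, 0, 0], [0, 0, 0]]}}

```text
time: 18.85
ee_pos: [0.5047, 0.0199, 0.0366]
eef_rot: [0.561, 0.828, 0.003, 0.002]
ft_force: [-8.2, -3.6, 5.3]
width: 0.0145
grip_force: 40.0
```

Contact with the gauge face: the TCP stopped where expected and the feed force rose. I'll relax it slightly and press down.

Emit:
{"op": "arm_command", "data": {"xyz": [[-0.0004, -0.0002, -0.0003], [-0.0004, -0.0002, -0.0006], [-0.0004, -0.0002, -0.0006], [-0.0004, -0.0002, -0.0006]], "rot": [[0, 0, 0], [0, 0, 0], [0, 0, 0], [0, 0, 0]]}}

```text
time: 19.18
ee_pos: [0.5047, 0.0199, 0.0365]
eef_rot: [0.561, 0.828, 0.003, 0.003]
ft_force: [-9.9, -2.8, 10.4]
width: 0.0148
grip_force: 40.0
```

Run:
```python
from h import *
from scipy.spatial.transform import Rotation as R
s=r.read_state();p=s["ee_pos"];print(s["time"],p,s["ft_force"],s["torque"],s["grip_force"])
M=R.from_quat(s["eef_rot"]).as_matrix();y=M[:,1];print("heading",np.arctan2(y[1],y[0]),y[2])
t=r.camera("top");im=r.camera("side")
for c in("side","top"):
  for l in("leaf","guard_lip","gauge_face","gauge_knob"): print(c,l,spot(l,c))
new=cv2.resize(im[180:300,250:370],(400,400),interpolation=2)[:,:,::-1]
old=cv2.imread("pics/q.png")[:,400:]
for n,(x0,y0,x1,y1) in dict(knob=(105,85,165,185),fixed=(20,220,100,290),cheek=(135,195,220,300),guard=(200,140,265,250)).items():
    g=cv2.cvtColor(old[y0:y1,x0:x1],6);b=cv2.cvtColor(np.ascontiguousarray(new[y0-12:y1+12,x0-12:x1+12]),6)
    m=cv2.matchTemplate(b,g,cv2.TM_CCOEFF_NORMED);_,v,_,l=cv2.minMaxLoc(m);print(n,v,np.array(l)-12)
```

```text
19.1833 [0.50465721 0.01991947 0.0365232 ] [-9.89092598 -2.80586453 10.43787436] [-0.64358919  2.17620196 -0.00632673] 40.00283181667328
heading 0.3787014918415859 0.008084306335071942
side leaf [([0.5063, 0.0194, 0.0304], 0.62)]
side guard_lip [([0.5453, 0.0334, 0.037], 0.59)]
side gauge_face [([0.5884, 0.051, 0.0318], 0.93)]
side gauge_knob [([0.6099, 0.0635, 0.0897], 0.85)]
top leaf [([0.5076, 0.023, 0.0297], 0.71)]
top guard_lip []
top gauge_face [([0.5075, 0.0261, 0.0306], 0.39)]
top gauge_knob [([0.6138, 0.0623, 0.0888], 0.45)]
knob 0.9680155515670776 [0 0]
fixed 0.9997932314872742 [0 0]
cheek 0.9942609667778015 [0 0]
guard 0.9342448115348816 [-1  0]
```

Emit:
{"op": "arm_command", "data": {"xyz": [[-0.0006, -0.0002, -0.0001], [-0.0006, -0.0002, -0.0001], [-0.0006, -0.0002, -0.0001], [-0.0006, -0.0002, -0.0001]], "rot": [[0, 0, 0], [0, 0, 0], [0, 0, 0], [0, 0, 0]]}}

```text
time: 20.02
ee_pos: [0.5047, 0.0199, 0.0365]
eef_rot: [0.561, 0.828, 0.004, 0.003]
ft_force: [-7.3, -1.8, 7.5]
width: 0.0148
grip_force: 40.0
```

Emit:
{"op": "arm_command", "data": {"xyz": [[0, 0, 0], [0, 0, 0], [0, 0, 0], [0, 0, 0], [0, 0, 0], [0, 0, 0]], "rot": [[0, 0, 0], [0, 0, 0], [0, 0, 0], [0, 0, 0], [0, 0, 0], [0, 0, 0]]}}

```text
time: 20.52
ee_pos: [0.5046, 0.0199, 0.0365]
eef_rot: [0.561, 0.828, 0.004, 0.003]
ft_force: [-6.6, -3.4, 8.7]
width: 0.0146
grip_force: 40.0
```

```bash
python3 -c "
from bench import r
print(r.close_job())"
```

```text
the job is handed in; nothing more can be done
None
```

The gauge is on its stops and the leaf's edge is against its face under the lowered guard, held and pressed on the bed with about 9 N; I handed the job in at about 20.5 s, no verdict was returned, and I viewed 12 pictures against the limit of 10.

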